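# Open the label printer to change its roll

### The job

The label printer on the bench has run out of labels. Press its blue release tab so that the dark cover springs up, then push the cover gently over until it rests fully open, and take the hand clear. Do not lift or shove the printer, and leave the things around it where they are.

Things in the scene. Friction and masses are not known exactly. Their poses are not given: they have to be found in the camera images.
- printer: off-white label printer, 228 mm long (its x), 150 wide (its y), 136 high when shut, 1.9 kg, loose on rubber feet. Origin: centre of its underside. Its front with the blue tab faces its -x, the hinge is at the back. Side walls end 80 mm above the bench with an empty roll bay between (empty core inside, below 80 mm). The front step is 28 mm deep, its top 60 mm above the bench or lower.
- tab_top (a point): centre of the top of the blue release tab: 76 mm above the bench, 102 mm in front of (-x) and 44 mm to the right of (-y) the printer's origin. The pad is 28 mm along x, 40 mm along y, level at rest; the shut cover's front edge is 18 mm behind this point, nothing stands in front of it. Moves with the tab.
- release_tab (a joint): tab angle, a rocker pivoted 28 mm behind the pad's centre: 0 at rest, grows as the pad is pressed down, stop at 0.26 rad (pad centre about 7 mm down). A spring returns it. The latch lets go at about 0.2 rad (5 to 6 mm down at the pad's centre, about 5 N); the stop is reached at 6 to 9 N.
- cover (a joint): cover angle: 0 shut and latched, grows as it opens, stop at 1.83 rad (fully open, leaning back past upright; stays there by its own weight). Once unlatched a spring lifts it to about 0.57 rad within a second and no further (less while the hand is in its way); from there it is free, weighs about 1 N at its front edge and, if let go before upright, sinks back to 0.57 rad.
- cover_edge (a point): middle of the dark grey cover's lower front edge, 182 mm from the hinge; moves with it. 82 mm above the bench when shut, 180 mm when sprung up (0.57 rad): fingers then fit under it from the front. The cover is a hollow shell, 146 mm wide, 53 mm deep, open below, clear window on top; a 12 mm rubber roller lies just inside this edge and a 6 mm finger lip outside.
- cover_hinge (a point): middle of the cover's hinge line, which runs along the printer's y, 98 mm behind the printer's origin (+x) and 82 mm above the bench.
- label_roll: bystander: fresh roll of green-white labels standing on end, 82 mm across, 58 mm high; origin at the centre of its underside.
- torch: bystander: yellow hand torch with black ends standing on its head, 60 mm across, 126 mm high; origin at the centre of its underside.
- parts_box: bystander: closed pale plastic box with a green label, 87 x 61 x 44 mm; origin at the centre of its underside.
- screwdriver: bystander: orange and black screwdriver lying on the bench in front of the printer, 190 mm long, 26 mm thick; origin under the blade end of its handle, 92 mm of handle towards its -x.

How it is judged:
On the way, in this order (a step that is already met when the one before it is completed fails the run):
1. the release tab is pressed while the cover is still down (value of joint release_tab above 0.1 rad and value of joint cover below 0.2 rad).
2. the cover has sprung up by itself on its spring, not levered by the hand (value of joint cover between 0.3 and 0.8 rad and contact force between the arm and cover below 2 N), for 0.1 s.
At the end, for the whole second after the job is handed in: the cover rests within 0.07 rad of its fully open stop (joint over 1.76 rad), still; the tab is back up (under 0.05 rad); the printer stands flat on the bench within 25 mm of where it was, and each thing beside it within 15 mm (value of joint cover above 1.76 rad and velocity of joint cover below 0.05 rad/s and value of joint release_tab below 0.05 rad and height (world z) of printer below 0.006 m and angle between printer's own z axis and vertical below 0.05 rad and linear speed of printer below 0.02 m/s and distance of printer from where it was at the start of the episode below 0.025 m and distance of each of label_roll, torch, parts_box, screwdriver from where it was at the start of the episode below 0.015 m); the robot touches nothing.
It fails at once if the printer is shoved more than 25 mm (distance of printer from where it was at the start of the episode above 0.025 m).
It fails at once if the printer is lifted or tipped (height (world z) of printer above 0.012 m or angle between printer's own z axis and vertical above 0.1 rad).
It fails at once if the hand pushes on the cover with more than 25 N (contact force between the arm and cover above 25 N).
It fails at once if a thing beside the printer is moved more than 15 mm or tipped (distance of any of label_roll, torch, parts_box, screwdriver from where it was at the start of the episode above 0.015 m or angle between torch's own z axis and vertical above 0.2 rad).
It also fails if it takes over 43 s, if anything falls off the work surface, if the arm or the gripper's body presses on something with over 40 N, if the wrist force passes 120 N, or if a joint passes its speed limit or range.

### The arm

A 7-joint arm with a two-finger parallel gripper is mounted at the origin on the work surface. World frame = base frame: x ahead of the robot, y to its left, z up, the work surface at z = 0. Lengths are in m, angles in rad, forces in N, time in s.
With the tool pointing down it reaches from about 0.425 to 0.95 m from the base axis. Payload 16.7 kg.
Tool frame: the origin (TCP) lies on the front face of the gripper's body, between the roots of the fingers; the fingertips stand 97 mm ahead of it and the grasp point (between the pads) lies 78 mm ahead of it; z points along the fingers, y is the line along which they close (so a half turn about z gives the same grasp; the last joint's range is limited). The gripper opens to 94 mm and grips with 3 to 60 N. Pads are 16 mm wide; open, the fingers measure 119 mm over their backs; the gripper's body (75 mm by 177 mm) begins 78 mm behind the grasp point.
Start: joints at [1.081, 0.426, 0.074, 1.606, -0.034, 1.111, -0.067], TCP at [0.226, -0.636, 0.303] pointing down, gripper open.
Joint ranges: [-2.85, 2.85], [-0.5, 2.14], [-1.23, 1.37], [0.21, 2.46], [-1.02, 4.16], [0.16, 2.05], [-2.73, 2.73]. Speed limits (rad/s): [1.89, 1.89, 2.39, 2.39, 3.01, 3.01, 3.01].

### API

Orientations are given as a rotation vector (axis times angle).
In Python, from cell import get_obs, snapshot, order gives the robot as it stands.
- The arm moves only by the shell command python3 -m creep 'ROWS'. ROWS is JSON, one flat list of numbers, 5 for each row, row after row: the shift along the tool's x, y, z normalised to -1 to 1, where 1 is 2 cm, then the turn about the tool's z normalised to -1 to 1, where 1 is 6 degrees, then the opening, from 0 (shut) to 1 (fully open). In form: [tx, ty, tz, turn, hand, tx, ty, tz, turn, hand, ...]. A call has 1 to 5 rows; each row shifts and turns the commanded pose from where the row before left it, along the tool's axes as they then stand; what a row does not reach is not made up. A row lasts 1/12 s, in which the tool goes at most 41.7 mm and 7.16 degrees, less where a joint would pass 70% of its speed; a pose out of reach is approached as far as the arm can. A call with a number of a shift or a turn outside -1 to 1 is refused whole. A call with a gripper value outside its range is refused whole. The fingers move at their own pace and stop on an object; the grip force is fixed at half the most. Time passes only in rows, so rows that do not move let the fingers close. It gives the time, the measured TCP pose, the force, the opening and the grip force at its end, in the units of the state.
- get_obs(): the state, without advancing time (a new reading comes with each control period).
- snapshot(name): name is "scene" or "top" or "wrist"; returns a dict with "image" (384x512x3 uint8, blue, green, red), "depth" (384x512 float32, m along the optical axis (not along the pixel's ray), 0 where there is no reading), "vertical_fov" (degrees; the focal length in pixels is half the picture's height over the tangent of half this angle, whatever the lens; pixels are square), "cx", "cy" (the principal point, pixels), "origin" and "attitude" of the camera in the world. Camera axes: x right, y down, z forward; pixel columns grow to the right and rows downward; lengths in m; the calibration is good to about 2 mm. A picture is of the moment at which its call begins.
- order.finish_job(): hands the job in; it is judged then, once.
The state is a dict: "t": time; "joint_pos": joint angles; "joint_velocities": joint speeds; "joint_torque": joint torques, N m; "tcp_pos": TCP position; "ee_rot": TCP orientation; "wrist_force": force on the tool from outside, world axes, zero at the start; "moment": the same for the moment, N m; "opening": opening from 0.0 (shut) to 1.0 (fully open); "finger_force": force on a finger pad.
Only numpy, scipy, OpenCV 4.12 (cv2) and the standard library are available. Lean on these libraries where they do the work, as an engineer would, in place of code of your own. Each camera call takes 0.05 s, during which the arm holds its last target. There are 200 camera calls.

## Working session

There is one attempt and no reset: what is moved stays moved. The work goes in short steps, Python scripts to look and compute and a shell command to move; the robot and the scene stay as the last step left them, time stands still between calls to the robot, and variables do not carry over. Pictures are saved under pics/ and viewed, at most 12 in all, crops included, and the job is handed in when it is done.

```bash
mkdir -p pics
cat > h.py <<'E'
import numpy as np,cv2
from scipy.spatial.transform import Rotation as R
from cell import get_obs,snapshot,order
def snap(n,f):
    s=snapshot(n); cv2.imwrite(f'pics/{f}.png',s['image']); np.save(f'pics/{f}.npy',s,allow_pickle=True); return s
def load(f): return np.load(f'pics/{f}.npy',allow_pickle=True).item()
def cam(s):
    a=np.array(s['attitude'],float); M=a if a.shape==(3,3) else R.from_rotvec(a).as_matrix()
    return M,np.array(s['origin']),s['image'].shape[0]/2/np.tan(np.radians(s['vertical_fov'])/2)
def px(s,u,v):
    M,o,f=cam(s); d=np.median([x for x in s['depth'][v-1:v+2,u-1:u+2].ravel() if x>0] or [0])
    return o+M@(np.array([(u-s['cx'])/f,(v-s['cy'])/f,1])*d)
def st():
    o=get_obs(); Rm=R.from_rotvec(o['ee_rot']).as_matrix(); return o,Rm
E
python3 - <<'E'
from h import *
o,Rm=st(); print(o['t'],o['tcp_pos'],Rm.round(3),o['wrist_force'])
for n in('scene','top'):
    s=snap(n,n+'0'); print(n,s['attitude'],s['origin'],s['vertical_fov'],s['cx'],s['cy'])
a=np.hstack([load('scene0')['image'],load('top0')['image']])
E
```

```text
0.0 [ 0.22545614 -0.635906    0.30199414] [[ 0.943  0.334 -0.001]
 [ 0.334 -0.943  0.001]
 [-0.    -0.001 -1.   ]] [0.56103207 1.07479894 0.02745385]
scene [-1.8752342  -1.33310886  0.68890738] [ 1.17042126 -0.17110543  0.57668112] 51.077300945576006 261.0900796472504 195.22532920556299
top [-2.21259764  2.15533908 -0.15334913] [0.44757267 0.04790867 0.79392409] 57.96841658532085 252.59902400369396 191.24545542531055
```

View pics/top0.png

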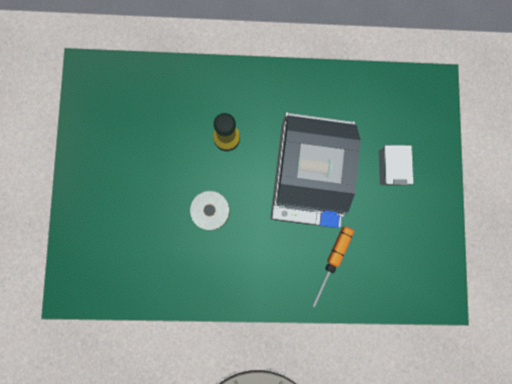

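View pics/scene0.png

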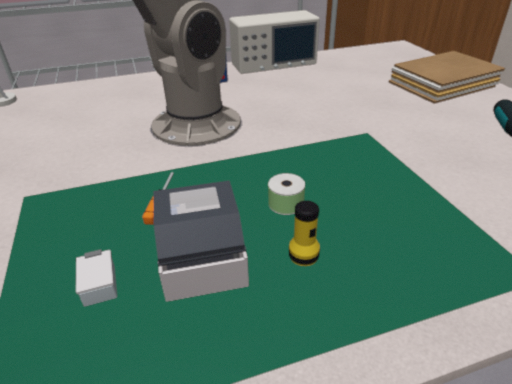

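The top view shows the printer with its front towards the robot (image down): blue tab at about (330,219), screwdriver (347,230) to (314,305), torch (226,130), roll (210,210), box (398,165).

Run:
```python
from h import *
s=load('top0'); 
im=s['image'].astype(int)
m=((im[...,0]>150)&(im[...,2]<90)&(im[...,1]<130))
v,u=np.nonzero(m); print('blue',u.min(),u.max(),v.min(),v.max(),len(u),u.mean(),v.mean())
P=np.array([px(s,a,b) for a,b in zip(u,v)]); P=P[abs(P[:,2]-.076)<.012]; print(np.median(P,0),P.min(0),P.max(0))
r=cv2.minAreaRect(P[:,:2].astype(np.float32)); print(r)
for n,a,b in [('frontL',276,217),('covFL',281,207),('covFR',350,209),('hingeL',289,120),('hingeR',354,125),('drv end',349,231),('drv',341,248),('box',398,160),('torch',225,124),('roll',200,205),('bench',250,270)]: print(n,px(s,a,b).round(3))
i=cv2.resize(s['image'][90:260,200:420],None,fx=3.5,fy=3.5,interpolation=cv2.INTER_CUBIC); cv2.imwrite('pics/c.png',i)
```

```text
blue 320 338 210 227 264 329.3371212121212 218.8219696969697
[ 0.46993795 -0.1378493   0.07541739] [ 0.45349786 -0.1568983   0.07216429] [ 0.48664177 -0.11871833  0.0830053 ]
((0.4707337021827698, -0.13857074081897736), (0.036980438977479935, 0.031980711966753006), 83.91429138183594)
frontL [ 0.472 -0.028  0.059]
covFL [ 0.493 -0.038  0.068]
covFR [ 0.496 -0.206 -0.001]
hingeL [ 0.668 -0.046  0.11 ]
hingeR [ 0.665 -0.183  0.101]
drv end [ 0.446 -0.195  0.026]
drv [ 0.408 -0.177  0.027]
box [ 0.606 -0.301  0.043]
torch [0.65  0.083 0.126]
roll [0.493 0.133 0.058]
bench [0.353 0.022 0.   ]
```

View pics/c.png

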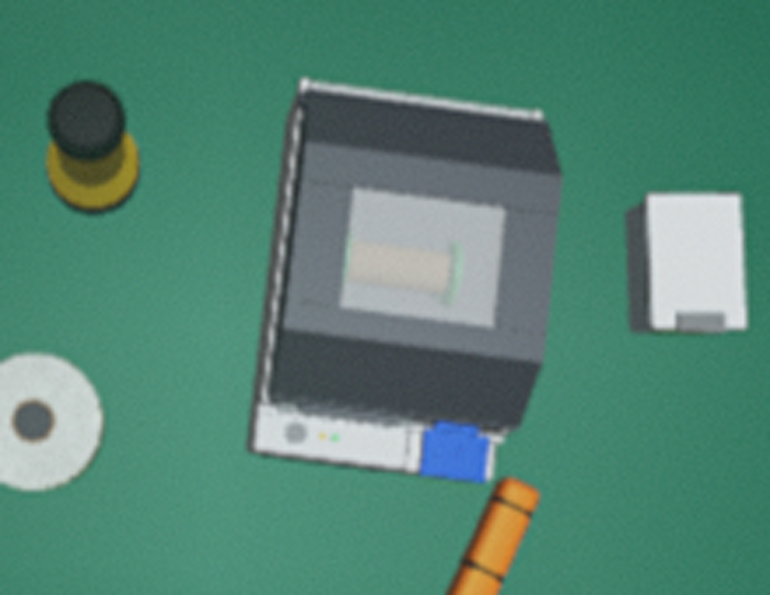

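The crop shows the front facing the robot with the tab at its right, and the yaw is about -6 deg. The tab measures (0.470,-0.138,0.0755), which matches its 76 mm height, and the hinge lies where it should from that. I'll turn the tool +25.6 deg to align with the printer, close the hand and travel above the tab.

```bash
python3 -m creep '[0,0,0,1,0,0,0,0,1,0,0,0,0,1,0,0,0,0,1,0,0,0,0,0.27,0]' >/dev/null
python3 -m creep '[0.33,-0.93,0,0,0,0.33,-0.93,0,0,0,0.33,-0.93,0,0,0,0.33,-0.93,0,0,0,0.33,-0.93,0,0,0]'
python3 -m creep '[0.33,-0.93,0,0,0,0.33,-0.93,0,0,0,0.33,-0.93,0,0,0,0.33,-0.93,0,0,0,0.33,-0.93,0,0,0]' >/dev/null
python3 -m creep '[0.33,-0.93,0,0,0,0.33,-0.93,0,0,0,0.33,-0.93,0,0,0,0.33,-0.93,0,0,0,0.33,-0.93,0,0,0]' >/dev/null
python3 -m creep '[0.33,-0.93,0,0,0,0.33,-0.93,0,0,0,0.33,-0.93,0,0,0,0.33,-0.93,0,0,0,0.33,-0.93,0,0,0]' >/dev/null
python3 -m creep '[0.33,-0.93,0,0,0,0.33,-0.93,0,0,0,0.33,-0.93,0,0,0,0.33,-0.93,0,0,0,0,0,0,0,0]'
cat > q.py <<'E'
from h import *
import sys
o,Rm=st(); T=np.array([float(x) for x in sys.argv[1:4]])
print('t',round(o['t'],2),'tcp',o['tcp_pos'].round(4),'F',np.round(o['wrist_force'],2),'toolx',Rm[:,0].round(3),'z',Rm[:,2].round(3))
print('units to target',(Rm.T@(T-o['tcp_pos'])/.02).round(2))
E
python3 q.py 0.4655 -0.1374 0.19
```

```text
t: 0.93
tcp_pos: [0.2685, -0.5462, 0.3023]
ee_rot: [-3.137, 0.167, 0.001]
wrist_force: [-0.1, -0.5, -0.8]
opening: 0.33
finger_force: 0.0
t: 2.6
tcp_pos: [0.4319, -0.2059, 0.3026]
ee_rot: [-3.137, 0.161, -0.0]
wrist_force: [0.6, 0.4, -0.9]
opening: 0.002
finger_force: 0.0
t 2.6 tcp [ 0.4319 -0.2059  0.3026] F [ 0.6   0.37 -0.93] toolx [ 0.995 -0.102  0.   ] z [ 0.     0.001 -1.   ]
units to target [ 1.32 -3.57  5.63]
```

```bash
python3 -m creep '[0.33,-0.9,0.6,0,0,0.33,-0.9,0.6,0,0,0.33,-0.9,0.6,0,0,0.33,-0.87,0.6,0,0,0,0,0.6,0,0]' >/dev/null
python3 -m creep '[0,0,0.6,0,0,0,0,0.6,0,0,0,0,0.6,0,0,0,0,0.6,0,0,0,0,0,0,0]'
python3 q.py 0.4655 -0.1374 0.19
python3 -c "
from h import *
a=snap('wrist','w1');b=snap('scene','s1')
cv2.imwrite('pics/m1.png',np.hstack([a['image'],b['image']])[:,:,:] if 0 else cv2.resize(np.hstack([a['image'],b['image']]),(800,300)))"
```

```text
t: 3.43
tcp_pos: [0.4632, -0.141, 0.1927]
ee_rot: [-3.137, 0.167, 0.005]
wrist_force: [0.1, 1.3, 0.6]
opening: 0.008
finger_force: 0.0
t 3.43 tcp [ 0.4632 -0.141   0.1927] F [0.08 1.29 0.55] toolx [ 0.994 -0.106 -0.003] z [-0.003  0.001 -1.   ]
units to target [ 0.1  -0.19  0.14]
```

View pics/m1.png

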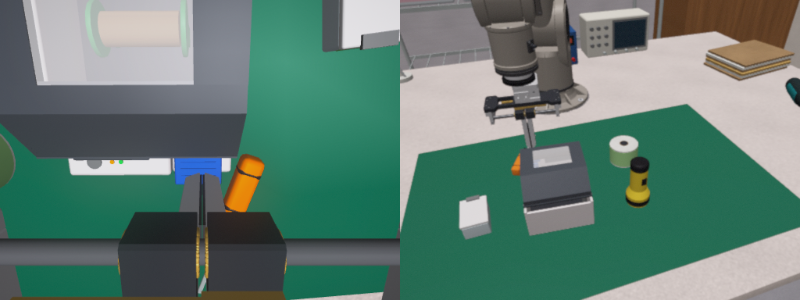

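The wrist view shows the closed fingertips (200,178) over the front half of the blue tab (175–222,150–183), clear of the cover. The scene view agrees. Descend slowly.

```bash
python3 -m creep '[0.1,-0.1,0.25,0,0,0.1,-0.09,0.25,0,0,0,0,0.25,0,0,0,0,0.1,0,0,0,0,0,0,0]'
python3 q.py 0.4665 -0.1374 0.166
```

```text
t: 3.95
tcp_pos: [0.4685, -0.1374, 0.1772]
ee_rot: [-3.137, 0.167, 0.001]
wrist_force: [-0.7, 0.1, 0.3]
opening: 0.007
finger_force: 0.0
t 3.95 tcp [ 0.4685 -0.1374  0.1772] F [-0.71  0.1   0.34] toolx [ 0.994 -0.106 -0.001] z [-0.001  0.    -1.   ]
units to target [-0.1   0.01  0.56]
```

```bash
python3 -m creep '[-0.15,0,0.2,0,0,0,0,0.1,0,0,0,0,0.1,0,0,0,0,0.1,0,0,0,0,0,0,0]'
python3 q.py 0.4665 -0.1374 0.164
```

```text
t: 4.37
tcp_pos: [0.465, -0.1372, 0.1673]
ee_rot: [-3.137, 0.167, 0.002]
wrist_force: [-4.4, 0.1, 4.5]
opening: 0.003
finger_force: 3.2
t 4.37 tcp [ 0.465  -0.1372  0.1673] F [-4.4   0.14  4.45] toolx [ 0.994 -0.106 -0.002] z [-0.002  0.    -1.   ]
units to target [ 0.07 -0.    0.16]
```

```bash
python3 -m creep '[0,0,0.08,0,0,0,0,0.08,0,0,0,0,0,0,0]'
python3 -c "
from h import *
b=snap('scene','s2')
cv2.imwrite('pics/s2c.png',cv2.resize(b['image'][130:310,90:310],None,fx=3,fy=3))"
```

```text
t: 4.62
tcp_pos: [0.4653, -0.1373, 0.1654]
ee_rot: [3.137, -0.168, -0.002]
wrist_force: [-15.5, 3.3, 36.3]
opening: 0.004
finger_force: 19.3
```

View pics/s2c.png

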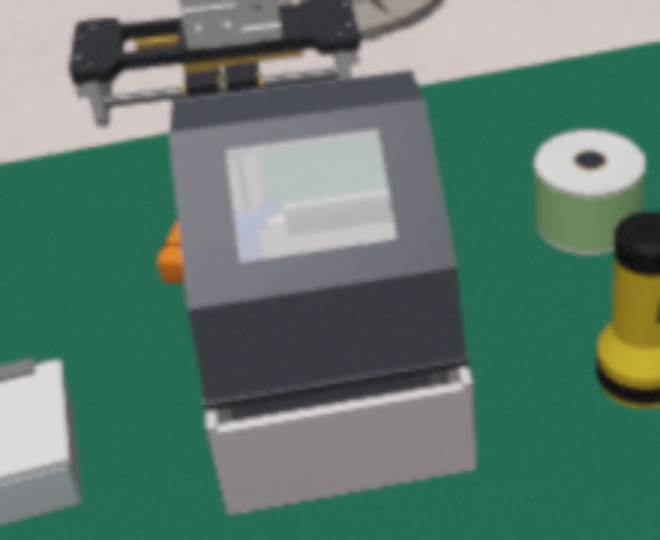

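The cover has sprung up: the tab shows blue through its window at (255,225). The tab is on its stop, so lift straight off.

```bash
python3 -m creep '[0,0,-0.4,0,0,-0.2,0,-0.8,0,0,-0.2,0,-1,0,0,0,0,-1,0,0,0,0,-1,0,0]'
python3 -m creep '[0,0,-1,0,0,0,0,-1,0,0,0,0,0,0,0,0,0,0,0,0,0,0,0,0,0]'
python3 - <<'E'
from h import *
s=snap('top','t3'); b=snap('scene','s3')
cv2.imwrite('pics/m3.png',np.hstack([cv2.resize(s['image'][100:250,260:380],(400,500)),cv2.resize(b['image'][130:310,130:274],(400,500))]))
E
python3 q.py 0.4665 -0.1374 0.164
```

```text
t: 5.08
tcp_pos: [0.4576, -0.1364, 0.2494]
ee_rot: [-3.137, 0.167, -0.0]
wrist_force: [0.3, 0.2, 0.1]
opening: 0.005
finger_force: 0.0
t: 5.5
tcp_pos: [0.4576, -0.1364, 0.2881]
ee_rot: [-3.137, 0.167, 0.0]
wrist_force: [0.6, -0.4, 1.0]
opening: 0.005
finger_force: 0.0
t 5.6 tcp [ 0.4575 -0.1363  0.2876] F [ 0.21 -0.52 -0.39] toolx [ 0.994 -0.106 -0.001] z [-0.001  0.    -1.   ]
units to target [0.46 0.01 6.18]
```

View pics/m3.png

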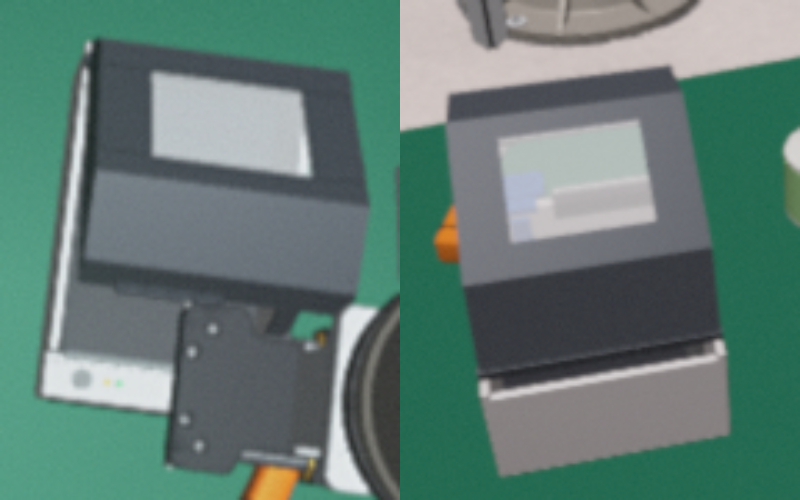

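The cover stands at about 0.57 rad (front edge clearly raised in both halves) and the wrist force is near zero. Next, place the fingers in front of the middle of the edge, with the tips 30 mm below it.

```bash
python3 -m creep '[0,-0.7,0.4,0,0,0,-0.75,0.5,0,0,0,-0.73,0.5,0,0,0.4,0,0.6,0,0,0.4,0,0,0,0]'
python3 -m creep '[0.4,0,0,0,0,0.3,0,0,0,0,0.3,0,0,0,0,0,0,0,0,0]'
python3 q.py 0.498 -0.0967 0.247
python3 - <<'E'
from h import *
s=snap('wrist','w4'); b=snap('scene','s4')
cv2.imwrite('pics/m4.png',np.hstack([cv2.resize(s['image'],(400,300)),cv2.resize(b['image'],(400,300))]))
E
```

```text
t: 6.02
tcp_pos: [0.4775, -0.094, 0.2461]
ee_rot: [-3.137, 0.165, 0.006]
wrist_force: [-0.6, -0.5, -0.8]
opening: 0.004
finger_force: 0.0
t: 6.35
tcp_pos: [0.4995, -0.0973, 0.2489]
ee_rot: [-3.137, 0.168, -0.002]
wrist_force: [-1.3, -0.1, 0.5]
opening: 0.003
finger_force: 0.0
t 6.35 tcp [ 0.4995 -0.0973  0.2489] F [-1.25 -0.09  0.47] toolx [ 0.994 -0.107  0.001] z [ 0.001  0.    -1.   ]
units to target [-0.08 -0.02  0.09]
```

View pics/m4.png

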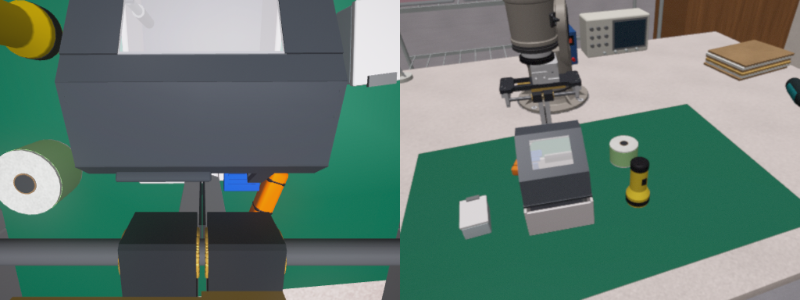

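The wrist view shows the fingers (203,185) centred on the sprung-up cover's front edge (75–328,170), tips below it. Push along the arc.

```bash
python3 -m creep '[0.3,0,0,0,0,0.3,0,0,0,0,0.3,0,-0.15,0,0,0.3,0,-0.32,0,0,0.3,0,-0.32,0,0]'
python3 -m creep '[0.3,0,-0.32,0,0,0.3,0,-0.32,0,0,0.3,0,-0.32,0,0,0,0,0,0,0]'
python3 - <<'E'
from h import *
b=snap('scene','s5')
cv2.imwrite('pics/s5.png',cv2.resize(b['image'][60:310,90:340],(500,500)))
E
```

```text
t: 6.87
tcp_pos: [0.5263, -0.1, 0.2641]
ee_rot: [3.137, -0.167, -0.009]
wrist_force: [-19.5, 2.7, 14.6]
opening: 0.007
finger_force: 9.7
t: 7.2
tcp_pos: [0.5473, -0.1021, 0.2848]
ee_rot: [3.137, -0.167, 0.003]
wrist_force: [-1.3, -0.6, 1.0]
opening: 0.004
finger_force: 0.6
```

View pics/s5.png

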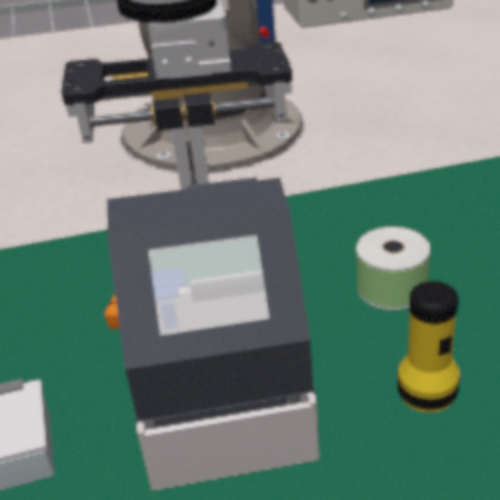

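The cover is rising on the fingers (about 0.9 rad). The contact peak was about 24 N, so I'll continue at half speed, following the arc upward.

```bash
python3 -m creep '[0.08,0,-0.07,0,0,0.12,0,-0.1,0,0,0.15,0,-0.12,0,0,0.15,0,-0.12,0,0,0.15,0,-0.11,0,0]'
python3 -m creep '[0.15,0,-0.11,0,0,0.15,0,-0.1,0,0,0.15,0,-0.1,0,0,0.15,0,-0.09,0,0,0.15,0,-0.09,0,0]'
python3 q.py 0.6 -0.107 0.31
```

```text
t: 7.67
tcp_pos: [0.5592, -0.1034, 0.2942]
ee_rot: [-3.137, 0.167, -0.0]
wrist_force: [-0.2, 0.3, 1.1]
opening: 0.004
finger_force: 0.6
t: 8.08
tcp_pos: [0.5741, -0.105, 0.3039]
ee_rot: [-3.137, 0.167, -0.0]
wrist_force: [-0.7, 0.2, 0.1]
opening: 0.005
finger_force: 0.4
t 8.08 tcp [ 0.5741 -0.105   0.3039] F [-0.67  0.18  0.15] toolx [ 0.994 -0.106  0.   ] z [ 0.  0. -1.]
units to target [ 1.3  -0.04 -0.31]
```

```bash
python3 -m creep '[0.17,0,-0.09,0,0,0.17,0,-0.09,0,0,0.17,0,-0.08,0,0,0.17,0,-0.08,0,0,0.17,0,-0.07,0,0]'
python3 -m creep '[0.17,0,-0.07,0,0,0.17,0,-0.06,0,0,0.17,0,-0.06,0,0,0.17,0,-0.05,0,0,0.17,0,-0.05,0,0]'
python3 -m creep '[0.17,0,-0.04,0,0,0.17,0,-0.04,0,0,0.17,0,-0.03,0,0,0.17,0,-0.03,0,0,0.17,0,-0.03,0,0]'
python3 q.py 0.6 -0.107 0.31
python3 - <<'E'
from h import *
b=snap('scene','s6')
cv2.imwrite('pics/s6.png',cv2.resize(b['image'][60:310,90:340],(500,500)))
E
```

```text
t: 8.5
tcp_pos: [0.5911, -0.1068, 0.3121]
ee_rot: [-3.137, 0.167, -0.0]
wrist_force: [0.2, -0.0, 0.3]
opening: 0.006
finger_force: 0.2
t: 8.92
tcp_pos: [0.6079, -0.1086, 0.3178]
ee_rot: [-3.137, 0.167, 0.0]
wrist_force: [-0.7, 0.8, -0.2]
opening: 0.004
finger_force: 0.1
t: 9.33
tcp_pos: [0.6248, -0.1104, 0.3211]
ee_rot: [-3.137, 0.167, 0.0]
wrist_force: [0.1, 0.0, 0.9]
opening: 0.005
finger_force: 0.0
t 9.33 tcp [ 0.6248 -0.1104  0.3211] F [0.05 0.02 0.91] toolx [ 0.994 -0.106 -0.   ] z [-0.  0. -1.]
units to target [-1.25 -0.04  0.56]
```

View pics/s6.png

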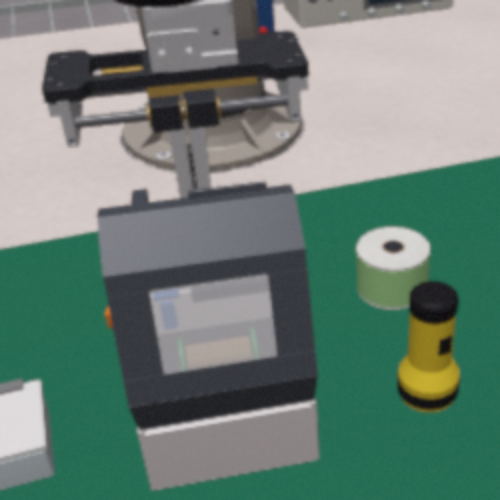

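The cover is well up (about 1.3 rad) with the fingers on its edge, and the forces are small. Keep pushing past upright.

```bash
python3 -m creep '[0.17,0,-0.02,0,0,0.17,0,-0.02,0,0,0.17,0,-0.01,0,0,0.17,0,-0.01,0,0,0.17,0,0,0,0]'
python3 -m creep '[0.17,0,0,0,0,0.17,0,0,0,0,0.17,0,0,0,0,0.17,0,0,0,0,0.17,0,0,0,0]'
python3 -m creep '[0.17,0,0,0,0,0.17,0,0,0,0,0.17,0,0,0,0,0.17,0,0,0,0,0.17,0,0,0,0]'
python3 -m creep '[0.17,0,0,0,0,0.17,0,0,0,0,0.17,0,0,0,0,0,0,0,0,0,0,0,0,0,0]'
python3 - <<'E'
from h import *
b=snap('scene','s7')
cv2.imwrite('pics/s7.png',cv2.resize(b['image'][60:310,90:340],(500,500)))
E
```

```text
t: 9.8
tcp_pos: [0.6418, -0.1122, 0.3223]
ee_rot: [-3.137, 0.167, -0.0]
wrist_force: [-0.1, 0.2, 0.5]
opening: 0.005
finger_force: 0.0
t: 10.22
tcp_pos: [0.6586, -0.114, 0.3223]
ee_rot: [-3.137, 0.167, 0.0]
wrist_force: [-0.3, 0.0, -1.0]
opening: 0.005
finger_force: 0.0
t: 10.63
tcp_pos: [0.6755, -0.1158, 0.3223]
ee_rot: [-3.137, 0.167, -0.0]
wrist_force: [-0.1, -0.7, -0.8]
opening: 0.003
finger_force: 0.0
t: 11.05
tcp_pos: [0.6854, -0.1168, 0.3222]
ee_rot: [-3.137, 0.167, 0.0]
wrist_force: [-0.4, 0.6, -0.5]
opening: 0.003
finger_force: 0.0
```

View pics/s7.png

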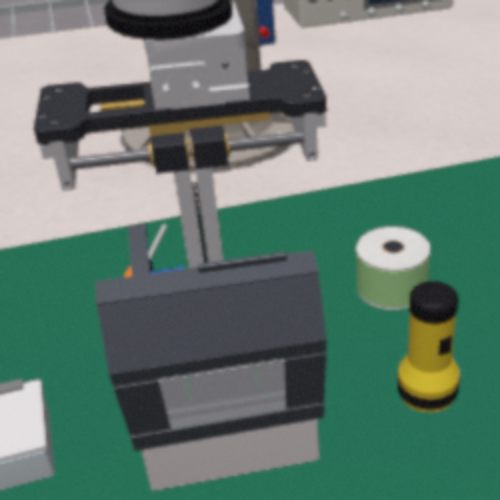

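The cover has gone over and leans back, with the edge at about (245,262), away from the fingers. Back off towards the robot and up, then check its angle from depth.

```bash
python3 -m creep '[-0.5,0,0,0,0,-0.8,0,0,0,0,-0.8,0,0,0,0,-0.8,0,-0.4,0,0,-0.8,0,-0.6,0,0]'
python3 -m creep '[-0.8,0,-0.8,0,0,-0.8,0,-0.8,0,0,-0.8,0,-0.6,0,0,-0.5,0,-0.3,0,0,0,0,0,0,0]'
python3 -m creep '[0,0,0,0,0,0,0,0,0,0,0,0,0,0,0]' >/dev/null
python3 q.py 0.6 -0.107 0.31
python3 - <<'E'
from h import *
b=snap('scene','s8'); s=snap('top','t8')
O=np.array([.5756,-.105,0]);x=np.array([.9944,-.106,0]);y=np.array([.106,.9944,0]);B=np.array([x,y,[0,0,1]])
# back face of the cover as seen: column at middle, printer frame
for v in range(185,290,6):
    print(v,(B@(px(b,195,v)-O)).round(3))
for n,u,v in [('box',398,160),('roll',200,205),('torch',225,124)]: print(n,px(s,u,v).round(3), px(load('top0'),u,v).round(3))
im=s['image'].astype(int); m=(im[...,0]>150)&(im[...,2]<90)&(im[...,1]<130); V,U=np.nonzero(m)
P=np.array([px(s,a,c) for a,c in zip(U,V)]); print(len(U), np.median(P,0) if len(U) else '')
cv2.imwrite('pics/m8.png',np.hstack([cv2.resize(s['image'],(400,300)),cv2.resize(b['image'],(400,300))]))
E
```

```text
t: 11.52
tcp_pos: [0.6104, -0.1089, 0.3414]
ee_rot: [-3.137, 0.167, 0.003]
wrist_force: [1.1, -0.5, 1.4]
opening: 0.005
finger_force: 0.0
t: 11.93
tcp_pos: [0.553, -0.1028, 0.3941]
ee_rot: [3.137, -0.167, 0.004]
wrist_force: [1.0, 0.1, 0.2]
opening: 0.007
finger_force: 0.0
t 12.18 tcp [ 0.5545 -0.1029  0.3913] F [-0.36 -0.09 -0.58] toolx [ 0.994 -0.106 -0.001] z [-0.001  0.    -1.   ]
units to target [ 2.29 -0.03  4.06]
185 [-0.243  0.008  0.   ]
191 [0.154 0.002 0.263]
197 [0.159 0.001 0.257]
203 [ 0.169 -0.001  0.254]
209 [ 0.172 -0.002  0.247]
215 [ 0.176 -0.003  0.24 ]
221 [ 0.179 -0.004  0.233]
227 [ 0.183 -0.005  0.225]
233 [ 0.187 -0.006  0.218]
239 [ 0.191 -0.007  0.211]
245 [ 0.187 -0.009  0.197]
251 [ 0.185 -0.01   0.184]
257 [ 0.18  -0.011  0.167]
263 [ 0.176 -0.013  0.152]
269 [ 0.171 -0.014  0.135]
275 [ 0.169 -0.016  0.12 ]
281 [ 0.121 -0.019  0.054]
287 [ 0.121 -0.021  0.039]
box [ 0.529 -0.131  0.409] [ 0.606 -0.301  0.043]
roll [0.493 0.133 0.058] [0.493 0.133 0.058]
torch [0.65  0.083 0.125] [0.65  0.083 0.126]
279 [ 0.48440906 -0.14255895  0.07491914]
```

View pics/m8.png

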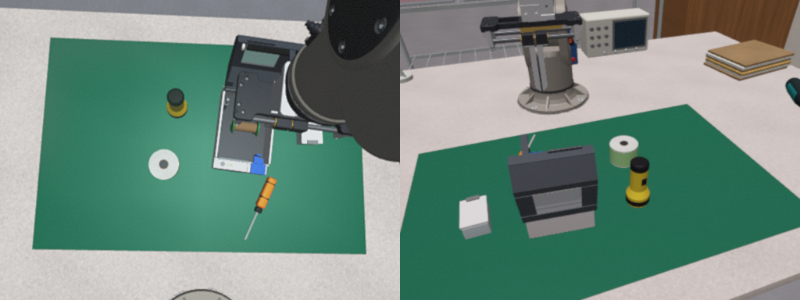

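The cover's edge measures 0.15 m behind the origin at 0.26 m height, and its back face leans about 0.26 rad past upright. That puts it on the 1.83 rad stop. The tab is level at 75 mm, the torch and roll haven't moved, and the hand is clear.

```bash
python3 -c "
from cell import order
print(order.finish_job())"
```

```text
the job is handed in; nothing more can be done
None
```

I pressed the blue tab and the cover sprang up, then pushed it over until it rested fully open and moved the hand clear; the job is handed in at about 12 s, with no verdict returned. The first push on the cover peaked at about 24 N at the wrist, just under the 25 N limit; the printer may have moved by a few mm, and I did not re-measure the box or screwdriver.

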